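Latch the battery safe

ROBOT

A 6-joint arm with a two-finger parallel gripper is mounted at the origin on a cart in front of the work surface, level with it; the furniture and walls round the work are solid. World frame = base frame: x ahead of the robot, y to its left, z up, the work surface at z = 0. Lengths are in mm, angles in rad, forces in N, time in s.
With the tool pointing down it reaches from about 400 to 925 mm from the base axis. Payload 3.4 kg.
Tool frame: the origin (TCP) lies at the very end of the fingers, on their centre line; the grasp point (between the pads) lies 19 mm behind it; z points along the fingers, y is the line along which they close (so a half turn about z gives the same grasp; the last joint's range is limited). The gripper opens to 85 mm and grips with 20 to 120 N. Pads are 22 mm wide; open, the fingers measure 114 mm over their backs; the gripper's body (76 mm by 85 mm) begins 54 mm behind the grasp point. The pads swing forward as they close: fully open they stand 13 mm farther back than shut.
Start: joints at [1.171, 0.307, 1.506, -0, 1.328, -0.073], TCP at [184.606, 544.566, 231.305] pointing down, gripper open.
Joint ranges: [-3.12, 3.12], [-1.05, 2.28], [0.14, 2.33], [-1.42, 4.57], [0.1, 2.73], [-2.68, 2.68]. Speed limits (rad/s): [2.57, 2.57, 3.14, 3.14, 3.14, 3.14].

INTERFACE

Orientations are given as a rotation vector (axis times angle).
In Python, from rig import arm gives the robot as it stands.
- The arm moves only by the tool arm_command, never from a script. Its arguments are lists of equal length, an entry for each row: "slide": the shift along the tool's x, y, z in units of 200 mm (1.0 is 200 mm), a list of three; "rot": the turn, a rotation vector about the tool's x, y, z in units of 30 degrees (1.0 is 30 degrees), a list of three; "grip": the closure in counts, from 0 (fully open) to 255 (shut). A call has 1 to 20 rows; each row shifts and turns the commanded pose from where the row before left it, along the tool's axes as they then stand; what a row does not reach is not made up. A row lasts 1/8 s, in which the tool goes at most 62.5 mm and 10.7 degrees, less where a joint would pass 70% of its speed; a pose out of reach is approached as far as the arm can. A call with a number of a shift or a turn outside -1 to 1 is refused whole. A call with a gripper value outside its range is refused whole. The fingers move at their own pace and stop on an object; the grip force is fixed at half the most. Time passes only in rows, so rows that do not move let the fingers close. It gives the time, the measured TCP pose, the force, the opening and the grip force at its end, in the units of the state.
- arm.read_state(): the state, without advancing time (a new reading comes with each control period).
- arm.camera(name): name is "side" or "top" or "wrist"; returns (picture, depth): 400x640x3 uint8, blue, green, red; 400x640 float32, mm along the optical axis (not along the pixel's ray), 0 where there is no reading.
- arm.get_calibration(name): a dict with "fovy" (degrees; the focal length in pixels is half the picture's height over the tangent of half this angle, whatever the lens; pixels are square), "cx", "cy" (the principal point, pixels), "cam_to_world" (4x4, takes a point from camera to world coordinates). Camera axes: x right, y down, z forward; pixel columns grow to the right and rows downward; lengths in mm; the calibration is good to about 2 mm. A picture is of the moment at which its call begins: read the wrist's pose just before it. get_calibration takes no time and is no camera call; for the wrist camera it gives the pose at the moment of the call.
- arm.sign_off(): hands the job in; it is judged then, once.
The state is a dict: "clock": time; "joint_positions": joint angles; "qd": joint speeds; "tau": joint torques, N m; "eef_pos": TCP position; "tool_rot": TCP orientation; "contact_force": force on the tool from outside, world axes, zero at the start; "ft_torque": the same for the moment, N m; "finger_gap": opening from 0.0 (shut) to 1.0 (fully open); "grasp_force": force on a finger pad.
Only numpy, scipy, OpenCV 4.12 (cv2) and the standard library are available. Lean on these libraries where they do the work, as an engineer would, in place of code of your own. Each camera call takes 0.05 s, during which the arm holds its last target. There are 200 camera calls.

TASK

The phone with the bad battery is already in the small steel battery safe: shut the safe. Lift the latch bar by its red thumb tab, swing the door in against its springy seal, carry the raised bar over the lip of the catch and let it drop into the catch, so that the latched door stays shut when you let go. The catch has been shifted on its slots, so feel for its gap gently rather than forcing it, and leave the other things on the bench where they are.

Things in the scene. Friction and masses are not known exactly. Their poses are not given: they have to be found in the camera images.
- safe: Blue-grey steel box, 100 x 200 x 108 mm (x, y, z), fixed to the bench. Origin: centre of its underside, on the bench. Its open front faces its own -x (toward the robot); z is up. A door with a latch bar along its top hangs on the front; the phone lies inside.
- door_hinge (a point): Point of the door's vertical hinge axis at bench height, at the right-hand end of the safe's front (x -58, y -98 mm in the frame of safe, same axes). The door panel is 8 mm thick, centred on this axis, reaches 196 mm from it, and its top edge is 106 mm above the bench.
- door (a joint): Hinge angle of the door, rad: 0 when parallel to the front of the safe, growing as its free (left) edge swings out toward the robot. Starts ajar at 0.2 to 0.45 and stays where it is left. Latched, it reads 0.01 to 0.07, depending on how the catch is set.
- seal_line (a point): Middle of the upright black bulb seal behind the door's free edge, 180 mm from the hinge axis, 58 mm above the bench. Soft: it touches the door from a door angle of about 0.085 rad inward and pushes it open again with 0.5 N plus 0.5 N per mm pressed (at this distance from the hinge). An unlatched door springs back.
- latch_bar (a joint): Angle of the steel latch bar on the door, rad: 0 = level and down (its rest, and its place in the catch), growing as its free end is lifted, at most 0.20; it falls by its own weight (0.13 kg, varies). It pivots 45 mm from the hinge axis at 123 mm height; its tip is 222 mm from the hinge axis. 8 mm thick, centred on the door's thickness, 14 mm high, underside at 116 mm when down.
- thumb_tab (a point): Centre of the red thumb tab standing on the latch bar: 135 mm from the hinge axis along the door; 90 mm beyond and 20 mm above the bar's pivot when down (143 mm above the bench). 10 mm thick across the door, 28 mm long, 15 mm above and 10 mm below this point. Pinch it from above across its thickness. x: square to the door, into the safe; y: along the bar to its tip; z: up.
- keeper: Steel backing plate of the catch on the left side of the safe. Origin at bench height on that side (x -18, y +100 mm in the frame of safe, same axes). The catch is screwed to it through slots: its setting is not measured and is anywhere up to 5.5 mm farther out (-x) or in (+x) than the middle one. More than 15 N on the catch forces it.
- catch_mid (a point): Middle of the catch's gap in the middle setting, 210 mm from the hinge axis, 126 mm above the bench; axes as safe. Going inward: a 5 mm lip, a 10.5 mm gap for the bar, a 4 mm shoulder, a back plate 160 mm high. Lip and shoulder tops are square, 126 mm high: 10 mm above the level bar's underside. Here the bar meets the lip's inside at door angle 0.040, the back plate (raised) at 0.010.
- kapton_roll: Amber tape roll, 60 mm across, 12 mm high, lying flat; origin at the centre of its underside. To be left alone.
- cutters: Red-handled side cutters, 55 x 118 x 9 mm, lying flat; origin at the centre of the underside. To be left alone.
- screw_dish: Shallow clear dish of screws, 89 mm across, 16 mm high; origin at the centre of its underside. To be left alone.
- ipa_bottle: Light blue squeeze bottle with a white spout, 42 mm across, 126 mm high; origin at the centre of its underside. To be left alone.

How it is judged:
By the outcome, as a careful person would: the job done as asked, in the order asked, and still so for the second after the job is handed in, with the robot touching nothing.
It also fails if it takes over 48 s, if anything falls off the work surface, if the arm or the gripper's body presses on something with over 40 N, if the wrist force passes 120 N, or if a joint passes its speed limit or range.

## Working session

There is one attempt and no reset: what is moved stays moved. The work goes in short steps, Python scripts to look and compute and a tool call to move; the robot and the scene stay as the last step left them, time stands still between calls to the robot, and variables do not carry over. Pictures are saved under pics/ and viewed, at most 10 in all, crops included, and the job is handed in when it is done.

Besides the shell and the picture viewer there is one more tool, called after "Emit:" as name(argument=value, ...) on one line, values as JSON. arm_command: Moves the arm, as the interface text tells. Its arguments: {"type":"object","properties":{"slide":{"type":"array"},"rot":{"type":"array"},"grip":{"type":"array"}},"required":["slide","rot","grip"]}

```bash
mkdir -p pics; ls
cat > h.py <<'E'
import numpy as np, cv2
from rig import arm
def snap(n,f):
    T=arm.get_calibration(n); p,d=arm.camera(n); p=np.array(p); d=np.array(d)
    cv2.imwrite('pics/%s.png'%f,p); np.savez('pics/%s.npz'%f,p=p,d=d,T=np.array(T['cam_to_world']),c=[T['fovy'],T['cx'],T['cy']])
def cloud(f):
    z=np.load('pics/%s.npz'%f); d=z['d']; fy,cx,cy=z['c']; F=d.shape[0]/2/np.tan(np.radians(fy)/2)
    v,u=np.mgrid[:d.shape[0],:d.shape[1]]
    P=np.stack([(u-cx)/F*d,(v-cy)/F*d,d],-1)
    W=P@z['T'][:3,:3].T+z['T'][:3,3]; W[d==0]=np.nan
    return z['p'],W
E
python3 - <<'E'
from h import *
for n in('side','top'): snap(n,n+'1'); print(n,arm.get_calibration(n))
print(arm.read_state())
a=cv2.imread('pics/side1.png');b=cv2.imread('pics/top1.png')
E
```

```text
pics
side {'fovy': 55.70674642306984, 'cx': 320.909705499296, 'cy': 195.99781825307878, 'cam_to_world': array([[-9.47417831e-01, -2.41817095e-01,  2.09580407e-01,
         3.11518233e+02],
       [-3.19912226e-01,  7.31014962e-01, -6.02721572e-01,
         4.79124024e+02],
       [-7.45803372e-03, -6.38076498e-01, -7.69936855e-01,
         8.16638968e+02],
       [ 0.00000000e+00,  0.00000000e+00,  0.00000000e+00,
         1.00000000e+00]])}
top {'fovy': 49.93672629230195, 'cx': 320.37483781925795, 'cy': 192.5452001179096, 'cam_to_world': array([[-1.85880334e-02, -9.96054749e-01,  8.67722468e-02,
         4.15103721e+02],
       [-9.99715710e-01,  1.98120182e-02,  1.32658301e-02,
        -8.24386684e+01],
       [-1.49326264e-02, -8.65009926e-02, -9.96139847e-01,
         1.03816443e+03],
       [ 0.00000000e+00,  0.00000000e+00,  0.00000000e+00,
         1.00000000e+00]])}
{'clock': 0.1, 'joint_positions': array([ 1.17049788e+00,  3.07461020e-01,  1.50755661e+00, -2.42685550e-05,
        1.32838113e+00, -7.35162160e-02]), 'qd': array([ 0.00134026, -0.00107163, -0.00201911,  0.00040334,  0.00074337,
       -0.00098353]), 'tau': array([-8.46704879e-04, -4.58529890e+01, -2.52606958e+01, -3.27404014e-04,
        5.43725590e-03,  9.62316051e-06]), 'eef_pos': array([184.36796459, 543.97653001, 230.4892069 ]), 'tool_rot': array([-5.10952950e-01, -3.09935549e+00,  2.76611666e-03]), 'contact_force': array([-0.56714948, -0.07379214,  0.39158213]), 'ft_torque': array([-0.02169727,  0.01008547,  0.03082963]), 'grasp_force': 0.0, 'finger_gap': 0.9990498010795277}
```

View pics/top1.png

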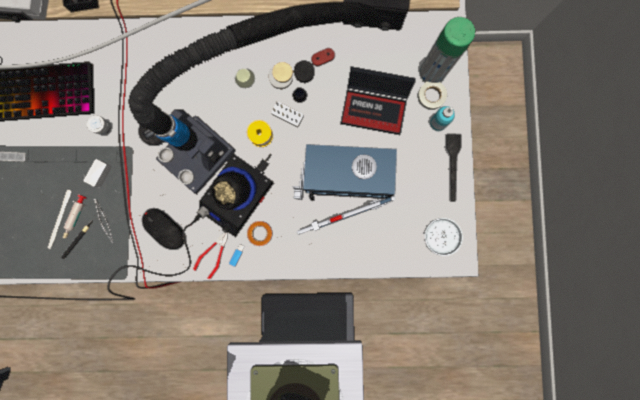

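View pics/side1.png

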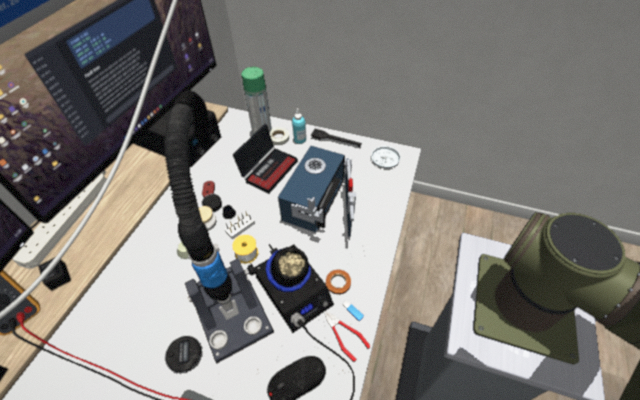

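The top picture shows the safe at about (350,170), with the door ajar from (390,200) to (298,233) and the red tab at (336,218). The side view agrees. Next I'll compute the poses from depth.

Run:
```python
from h import *
for f in('top1','side1'):
    p,W=cloud(f); z=W[...,2]
    b,g,r=[p[...,i].astype(int) for i in range(3)]
    x,y=W[...,0],W[...,1]
    reg=(x>300)&(x<800)&(y>-350)&(y<150)
    top=reg&(abs(z-108)<5)&(b>r+15)&(b<150)
    top=cv2.morphologyEx(top.astype(np.uint8),cv2.MORPH_OPEN,np.ones((5,5)))>0
    n,l,s,_=cv2.connectedComponentsWithStats(top.astype(np.uint8)); k=1+np.argmax(s[1:,4]); m=l==k
    rc=cv2.minAreaRect(W[m][:,:2].astype(np.float32)); print(f,'safe',rc,m.sum(),np.median(z[m])); print(cv2.boxPoints(rc))
    red=reg&(r>150)&(g<80)&(b<80)&(z>100)&(z<175)
    if red.any(): print('tab',red.sum(),np.median(W[red],0),W[red].min(0),W[red].max(0))
    M=reg&(z>85)&(z<135)&(x<rc[0][0]-55)
    Q=W[M]; v=cv2.fitLine(Q[:,:2].astype(np.float32),cv2.DIST_HUBER,0,.01,.01).ravel(); print('door line',len(Q),v,np.degrees(np.arctan2(v[0],-v[1])),Q.min(0),Q.max(0))
```

```text
top1 safe ((546.3150024414062, -134.942626953125), (198.51832580566406, 100.11727142333984), 85.77886962890625) 3523 107.6544920161864
[[ 489.0861   -230.24792 ]
 [ 588.93176  -237.61716 ]
 [ 603.54395   -39.63733 ]
 [ 503.69824   -32.268097]]
tab 41 [ 438.87189869 -101.75841618  154.80243663] [ 433.00493295 -112.06572871  152.33757165] [445.0017783  -89.3775854  157.55626107]
door line 778 [ 4.2798035e-02  9.9908376e-01  4.7015781e+02 -2.2796497e+01] 177.5471 [ 409.46442813 -232.08199849   85.00749943] [491.23097499 149.99434894 134.82232945]
side1 safe ((545.9785766601562, -133.6164093017578), (199.3712921142578, 100.12013244628906), 85.3064956665039) 1789 110.0844241922897
[[ 487.92953  -228.87158 ]
 [ 587.714    -237.06396 ]
 [ 604.0276    -38.361237]
 [ 504.24316   -30.168854]]
tab 20 [439.40824704 -98.49240575 157.19736271] [ 435.08596045 -106.78099311  153.49718614] [443.73247201 -88.59168441 159.22295618]
door line 568 [3.7372541e-02 9.9930137e-01 4.6713943e+02 1.5396244e+01] 177.8582 [ 409.52174925 -228.13957743   85.19977433] [490.88371963 149.4709805  134.97748112]
```

```bash
cat >> h.py <<'E'
from scipy.spatial.transform import Rotation as Ro
YAW=-0.078; H=np.array([480.7,-227.5])
def pose(th,al,dz=0,grip_z=-19,r0=90,h0=20):
    """TCP pose gripping tab (grasp point at tab centre +dz along tool) for door angle th, bar angle al"""
    ph=th+YAW; u=np.array([-np.sin(ph),np.cos(ph),0]); n=np.array([np.cos(ph),np.sin(ph),0]); Z=np.array([0,0,1.])
    c,s=np.cos(al),np.sin(al); ub=c*u+s*Z; zb=c*Z-s*u
    R=np.column_stack([-ub,n,-zb])   # x,y,z of the tool
    p=np.array([*H,123])+45*u+r0*ub+(h0+grip_z+dz)*zb
    return p,R
def now():
    s=arm.read_state(); return np.array(s['eef_pos']),Ro.from_rotvec(s['tool_rot'])
def rows(way,start=None,vmax=50,wmax=9,nmin=1):
    p,R=start or now(); S=[];T=[]
    for q,Q in way:
        Q=Ro.from_matrix(Q) if not isinstance(Q,Ro) else Q
        rv=(R.inv()*Q).as_rotvec(); d=q-p
        n=int(max(nmin,np.ceil(np.linalg.norm(d)/vmax),np.ceil(np.degrees(np.linalg.norm(rv))/wmax)))
        for i in range(n):
            S.append(np.round(R.inv().apply(d/n)/200,4).tolist()); T.append(np.round(np.degrees(rv/n)/30,4).tolist())
            R=R*Ro.from_rotvec(np.radians(np.array(T[-1])*30)) ; p=p+d/n
    print(len(S)); print(S); print(T)
E
python3 - <<'E'
from h import *
for f in('top1','side1'):
    p,W=cloud(f); x,y,z=np.moveaxis(W,-1,0)
    for y0 in range(-150,650,50):
        m=(x>330)&(x<500)&(y>y0)&(y<y0+50); print(y0,np.round(z[m].max()) if m.any() else None,end='; ')
    print()
p,R=pose(.395,0)
print(p,R)
rows([(np.array([300,420,245.]),now()[1]),(np.array([420,150,245.]),R),(p+[0,0,70],R)])
E
```

```text
-150 157.0; -100 166.0; -50 133.0; 0 7.0; 50 142.0; 100 147.0; 150 135.0; 200 78.0; 250 40.0; 300 40.0; 350 25.0; 400 15.0; 450 16.0; 500 29.0; 550 13.0; 600 9.0; 
-150 159.0; -100 168.0; -50 133.0; 0 14.0; 50 145.0; 100 147.0; 150 137.0; 200 79.0; 250 41.0; 300 41.0; 350 29.0; 400 None; 450 None; 500 None; 550 None; 600 None; 
[438.61814518 -99.22639595 124.        ] [[ 0.31171744  0.95017484 -0.        ]
 [-0.95017484  0.31171744 -0.        ]
 [-0.          0.         -1.        ]]Traceback (most recent call last):
  File "<stdin>", line 9, in <module>
  File "h.py", line 26, in rows
    Q=Ro.from_matrix(Q) if not isinstance(Q,Ro) else Q
      ~~~~~~~~~~~~~~^^^
  File "scipy/spatial/transform/_rotation.pyx", line 1143, in scipy.spatial.transform._rotation.Rotation.from_matrix
ValueError: Non-positive determinant (left-handed or null coordinate frame) in rotation matrix 0: [[ 0.31171744  0.95017484 -0.        ]
 [-0.95017484  0.31171744 -0.        ]
 [-0.          0.         -1.        ]].
```

```bash
sed -i 's/\[-ub,n,-zb\]/[ub,n,-zb]/' h.py
python3 - <<'E'
from h import *
p,R=pose(.395,0)
rows([(np.array([310,400,250.]),now()[1]),(np.array([420,150,250.]),R),(p+[0,0,80],R)])
E
```

```text
16
[[-0.2065, -0.1201, -0.0242], [-0.2065, -0.1201, -0.0242], [-0.2065, -0.1201, -0.0242], [-0.2065, -0.1201, -0.0242], [-0.1537, -0.1679, 0.0003], [-0.1777, -0.1422, 0.0002], [-0.1975, -0.1132, 0.0002], [-0.2125, -0.0815, 0.0001], [-0.2225, -0.0478, 0.0001], [-0.2272, -0.013, 0.0001], [-0.2022, -0.05, 0.0384], [-0.2022, -0.05, 0.0384], [-0.2022, -0.05, 0.0384], [-0.2022, -0.05, 0.0384], [-0.2022, -0.05, 0.0384], [-0.2022, -0.05, 0.0384]]
[[0.0, 0.0, 0.0], [0.0, 0.0, 0.0], [0.0, 0.0, 0.0], [0.0, 0.0, 0.0], [-0.0005, 0.0002, 0.2951], [-0.0005, 0.0002, 0.2951], [-0.0005, 0.0002, 0.2951], [-0.0005, 0.0002, 0.2951], [-0.0005, 0.0002, 0.2951], [-0.0005, 0.0002, 0.2951], [-0.0, 0.0, -0.0], [-0.0, 0.0, -0.0], [-0.0, 0.0, -0.0], [-0.0, 0.0, -0.0], [-0.0, 0.0, -0.0], [-0.0, 0.0, -0.0]]
```

Emit:
arm_command(slide=[[-0.2065, -0.12, -0.024], [-0.2065, -0.12, -0.024], [-0.2065, -0.12, -0.024], [-0.2065, -0.12, -0.024], [-0.154, -0.168, 0], [-0.178, -0.142, 0], [-0.1975, -0.113, 0], [-0.2125, -0.0815, 0], [-0.2225, -0.048, 0], [-0.227, -0.013, 0], [0, 0, 0]], rot=[[0, 0, 0], [0, 0, 0], [0, 0, 0], [0, 0, 0], [0, 0, 0.295], [0, 0, 0.295], [0, 0, 0.295], [0, 0, 0.295], [0, 0, 0.295], [0, 0, 0.295], [0, 0, 0]], grip=[0, 0, 0, 0, 0, 0, 0, 0, 0, 0, 60])

```text
clock: 1.48
eef_pos: [421.1, 148.2, 250.2]
tool_rot: [1.849, 2.54, -0.001]
contact_force: [-0.5, 0.7, -0.3]
finger_gap: 0.82
grasp_force: 0.0
```

Run:
```python
from h import *
p,R=pose(.395,0)
print(now()[0],now()[1].as_matrix())
rows([(p+[0,0,90],R)])
```

```text
[421.1483027  148.16235009 250.2351179 ] [[-3.07201003e-01  9.51644621e-01 -2.43773153e-04]
 [ 9.51644285e-01  3.07200650e-01 -9.56891566e-04]
 [-8.35733440e-04 -5.25943377e-04 -9.99999512e-01]]
6
[[-0.2006, -0.0495, 0.0304], [-0.2006, -0.0496, 0.0304], [-0.2006, -0.0498, 0.0303], [-0.2005, -0.0499, 0.0303], [-0.2005, -0.0501, 0.0302], [-0.2005, -0.0503, 0.0302]]
[[-0.0002, 0.0003, -0.0015], [-0.0002, 0.0003, -0.0015], [-0.0002, 0.0003, -0.0015], [-0.0002, 0.0003, -0.0015], [-0.0002, 0.0003, -0.0015], [-0.0002, 0.0003, -0.0015]]
```

Emit:
arm_command(slide=[[-0.2, -0.05, 0.03], [-0.2, -0.05, 0.03], [-0.2, -0.05, 0.03], [-0.2, -0.05, 0.03], [-0.2, -0.05, 0.03], [-0.2, -0.05, 0.03], [0, 0, 0]], rot=[[0, 0, 0], [0, 0, 0], [0, 0, 0], [0, 0, 0], [0, 0, 0], [0, 0, 0], [0, 0, 0]], grip=[100, 100, 100, 100, 100, 100, 100])

```text
clock: 2.35
eef_pos: [438.3, -97.3, 213.9]
tool_rot: [-1.845, -2.542, 0.001]
contact_force: [-0.3, 0.3, 0.1]
finger_gap: 0.606
grasp_force: 0.0
```

Run:
```python
from h import *
snap('wrist','w1')
print(now()[0])
p,W=cloud('w1'); b,g,r=[p[...,i].astype(int) for i in range(3)]
red=(r>130)&(g<80)&(b<80)&(W[...,2]>120)
Q=W[red]; print(len(Q)); T=Q[Q[:,2]>153]; print(len(T),np.median(T,0),T.min(0),T.max(0)); print(cv2.minAreaRect(T[:,:2].astype(np.float32)))
```

```text
[438.00477138 -96.01301338 214.00938973]
0
  return _methods._mean(a, axis=axis, dtype=dtype,
  ret = um.true_divide(
Traceback (most recent call last):
ValueError: zero-size array to reduction operation minimum which has no identity
```

View pics/w1.png

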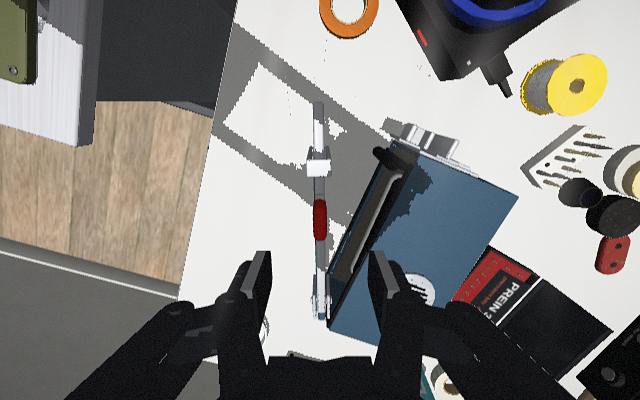

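The tab is at (320,220), lined up vertically with the bar and midway between the fingers at columns 268 and 375. The catch is visible at about (430,140).

Run:
```python
from h import *
p,W=cloud('w1'); b,g,r=[p[...,i].astype(int) for i in range(3)]
red=(r>90)&(g<50)&(b<50)&(W[...,2]>120); red[:,:280]=0; red[:,360:]=0
Q=W[red]; T=Q[Q[:,2]>150]; print(len(Q),len(T),np.median(T,0),T.min(0),T.max(0)); print(cv2.minAreaRect(T[:,:2].astype(np.float32)))
# bar line
sel=np.zeros_like(red); sel[100:310,300:340]=1
B=W[sel&(W[...,2]>120)&(W[...,2]<136)&~red]; v=cv2.fitLine(B[:,:2].astype(np.float32),cv2.DIST_HUBER,0,.01,.01).ravel(); print('bar',len(B),v,np.arctan2(-v[0],v[1]),np.median(B,0),B.min(0),B.max(0))
# catch: points beyond the safe's left side, safe frame
c=np.array([546.2,-134.3]); ry=np.array([-np.sin(YAW),np.cos(YAW)]); rx=np.array([np.cos(YAW),np.sin(YAW)])
d=W[...,:2]-c; X=d@rx; Y=d@ry; z=W[...,2]
m=(Y>103)&(Y<125)&(abs(X+40)<45)&(z>100)
for zz in range(100,170,6):
    k=m&(z>=zz)&(z<zz+6)
    if k.sum()>3: print(zz,k.sum(),np.round(np.percentile(X[k],[0,10,50,90,100]),1))
k=m&(abs(z-126)<4); h,e=np.histogram(X[k],np.arange(-80,0,2)); print([(float(a),int(n)) for a,n in zip(e,h) if n])
k=(z>104)&(z<112)&(b>r+15)&(abs(X)<70)&(abs(Y)<110); print('safe extents',np.percentile(X[k],[1,99]),np.percentile(Y[k],[1,99]))
p,R=pose(.395,0); rows([(p,R)],vmax=20)
```

```text
356 356 [439.90281535 -99.39693128 156.28264504] [ 433.3173565  -112.57330417  152.72677618] [447.54169466 -87.45147598 158.2234798 ]
((439.8397521972656, -100.06175994873047), (8.927734375, 26.519001007080078), 18.415651321411133)
bar 1672 [ 3.2430354e-01 -9.4595307e-01  4.3938922e+02 -9.7730385e+01] -2.8113172 [437.07214374 -86.64103585 130.73212301] [ 409.36661552 -192.77027481  120.24086651] [479.14556725 -18.20919618 135.9917827 ]
100 6 [-69.7 -69.7 -69.4 -68.7 -68.3]
106 109 [-69.8 -69.5 -56.4  -5.4  -1.8]
112 203 [-70.1 -69.5 -57.2 -53.9 -49.9]
118 97 [-70.  -69.6 -54.3 -53.5 -48.4]
124 278 [-69.8 -68.8 -54.  -50.  -49.4]
130 65 [-50.8 -50.3 -50.  -49.6 -48.6]
136 63 [-50.7 -50.5 -50.1 -49.8 -48.8]
142 130 [-50.8 -50.3 -49.8 -35.8 -32.5]
148 78 [-50.7 -50.4 -50.  -49.5 -36.3]
154 98 [-50.7 -50.3 -49.9 -48.9 -46.1]
160 99 [-50.5 -49.9 -48.4 -47.1 -46.4]
[(-72.0, 1), (-70.0, 63), (-68.0, 51), (-66.0, 22), (-56.0, 16), (-54.0, 73), (-52.0, 51), (-50.0, 27)]
safe extents [-46.64371628  50.93939501] [-95.76669601  98.22567873]
5
[[-0.0034, -0.0003, 0.09], [-0.0033, -0.0004, 0.09], [-0.0033, -0.0004, 0.09], [-0.0033, -0.0004, 0.09], [-0.0033, -0.0004, 0.09]]
[[-0.0003, -0.0006, -0.0003], [-0.0003, -0.0006, -0.0003], [-0.0003, -0.0006, -0.0003], [-0.0003, -0.0006, -0.0003], [-0.0003, -0.0006, -0.0003]]
```

```bash
sed -i 's/480.7,-227.5/482.3,-227.5/' h.py
python3 - <<'E'
from h import *
p,R=pose(.403,0); print(p); rows([(p+[0,0,2],R)],vmax=22)
E
```

```text
[439.19331391 -99.56715193 124.        ]
5
[[-0.0039, 0.0001, 0.088], [-0.0038, 0.0001, 0.088], [-0.0038, 0.0, 0.088], [-0.0038, 0.0, 0.088], [-0.0038, 0.0, 0.088]]
[[-0.0003, -0.0006, -0.0034], [-0.0003, -0.0006, -0.0034], [-0.0003, -0.0006, -0.0034], [-0.0003, -0.0006, -0.0034], [-0.0003, -0.0006, -0.0034]]
```

Emit:
arm_command(slide=[[-0.004, 0, 0.088], [-0.004, 0, 0.088], [-0.004, 0, 0.088], [-0.004, 0, 0.088], [-0.004, 0, 0.088], [0, 0, 0], [0, 0, 0], [0, 0, 0], [0, 0, 0], [0, 0, 0], [0, 0, 0], [0, 0, 0]], rot=[[0, 0, -0.0034], [0, 0, -0.0034], [0, 0, -0.0034], [0, 0, -0.0034], [0, 0, -0.0034], [0, 0, 0], [0, 0, 0], [0, 0, 0], [0, 0, 0], [0, 0, 0], [0, 0, 0], [0, 0, 0]], grip=[100, 100, 100, 100, 100, 100, 160, 255, 255, 255, 255, 255])

```text
clock: 3.9
eef_pos: [439.9, -99.7, 127.3]
tool_rot: [1.831, 2.551, 0.002]
contact_force: [-0.9, 3.1, 6.5]
finger_gap: 0.106
grasp_force: 60.0
```

Run:
```python
from h import *
p,R=now(); print(p,R.as_matrix()[:,1],arm.read_state()['ft_torque'])
p0,R0=pose(.403,0); print(p-p0)
off=R0.T@(p-p0)
w=[]
for a in (.035,.07,.105,.14):
    q,Q=pose(.403,a); w.append((q+Q@off,Q))
rows(w,start=(p,Ro.from_matrix(R0)),vmax=3)
```

```text
[439.87492937 -99.74137453 127.29130534] [0.94744431 0.3199178  0.00136826] [0.20841093 0.17721348 0.002074  ]
[ 0.68161546 -0.17422259  3.29130534]
8
[[-0.0005, 0.0, -0.0078], [-0.0004, 0.0, -0.0078], [-0.0005, -0.0, -0.0078], [-0.0004, -0.0, -0.0078], [-0.0005, 0.0, -0.0078], [-0.0004, 0.0, -0.0078], [-0.0005, 0.0, -0.0078], [-0.0004, 0.0, -0.0078]]
[[0.0, 0.0334, -0.0], [0.0, 0.0334, -0.0], [0.0, 0.0334, -0.0], [0.0, 0.0334, -0.0], [0.0, 0.0335, -0.0], [0.0, 0.0335, -0.0], [0.0, 0.0334, -0.0], [0.0, 0.0334, -0.0]]
```

Emit:
arm_command(slide=[[-0.0005, 0, -0.008], [-0.0005, 0, -0.008], [-0.0005, 0, -0.008], [-0.0005, 0, -0.008], [-0.0005, 0, -0.008], [-0.0005, 0, -0.008], [-0.0005, 0, -0.008], [-0.0005, 0, -0.008], [0, 0, 0]], rot=[[0, 0.0335, 0], [0, 0.0335, 0], [0, 0.0335, 0], [0, 0.0335, 0], [0, 0.0335, 0], [0, 0.0335, 0], [0, 0.0335, 0], [0, 0.0335, 0], [0, 0, 0]], grip=[255, 255, 255, 255, 255, 255, 255, 255, 255])

```text
clock: 5.03
eef_pos: [440.1, -101.1, 139.6]
tool_rot: [-1.764, -2.456, -0.126]
contact_force: [-0.8, 4.2, 6.2]
finger_gap: 0.111
grasp_force: 59.9
```

Run:
```python
from h import *
p,R=now(); print(p)
p0,R0=pose(.403,.14); off=R0.T@(p-p0); print('off',off, (Ro.from_matrix(R0).inv()*R).as_rotvec())
w=[]
for t in np.linspace(.403,.10,9)[1:]:
    q,Q=pose(t,.14); w.append((q+Q@off,Q))
rows(w,start=(p,Ro.from_matrix(R0)),vmax=8)
```

```text
[ 440.09534472 -101.09906511  139.57580586]
off [-0.29024409  0.36565681 -3.09751723] [-0.00047333  0.0024573  -0.00034511]
8
[[-0.0005, 0.0252, -0.0001], [-0.0005, 0.0252, -0.0001], [-0.0005, 0.0252, -0.0001], [-0.0005, 0.0252, -0.0001], [-0.0005, 0.0252, -0.0001], [-0.0005, 0.0252, -0.0001], [-0.0005, 0.0252, -0.0001], [-0.0005, 0.0252, -0.0001]]
[[-0.0101, 0.0, 0.0716], [-0.0101, -0.0, 0.0717], [-0.0101, -0.0, 0.0716], [-0.0101, -0.0, 0.0716], [-0.0101, -0.0, 0.0716], [-0.0101, -0.0, 0.0717], [-0.0101, -0.0, 0.0716], [-0.0101, -0.0, 0.0716]]
```

Run:
```python
from h import *
snap('wrist','w2'); snap('side','s2')
a=cv2.imread('pics/w2.png'); b=cv2.imread('pics/s2.png')[120:270,260:420]
b=cv2.resize(b,(427,400),interpolation=cv2.INTER_CUBIC)
cv2.imwrite('pics/c2.png',np.hstack([a[:,140:510],b]))
for f in('w2','s2'):
    p,W=cloud(f); d=W[...,:2]-H; u=np.array([-np.sin(.325),np.cos(.325)]);n=np.array([u[1],-u[0]])
    r=d@u; t=d@n; m=(abs(t)<8)&(W[...,2]>108)
    for r0 in range(20,230,15):
        k=m&(abs(r-r0)<5)
        if k.sum()>3: print(f,r0,k.sum(),np.round(np.percentile(W[k][:,2],[10,90])),np.round(np.median(t[k]),1))
```

```text
w2 50 10 [109. 118.] -3.7
w2 65 65 [133. 135.] 1.7
w2 80 187 [135. 137.] 1.1
w2 95 170 [136. 138.] 1.4
w2 110 10 [182. 190.] -5.1
w2 125 722 [167. 187.] 0.7
w2 140 2454 [155. 227.] -5.5
w2 155 286 [145. 147.] 1.2
w2 170 326 [147. 165.] 1.2
w2 185 647 [147. 165.] 0.7
w2 200 355 [151. 153.] 1.2
w2 215 311 [152. 155.] 1.6
s2 50 10 [118. 134.] -4.5
s2 80 5 [136. 138.] -0.2
s2 125 412 [242. 468.] -0.0
s2 140 318 [160. 362.] -0.3
s2 155 347 [506. 570.] 2.1
s2 170 77 [149. 535.] -5.5
s2 185 52 [118. 166.] 2.5
s2 200 11 [151. 155.] 1.9
s2 215 26 [145. 156.] 1.4
```

View pics/c2.png

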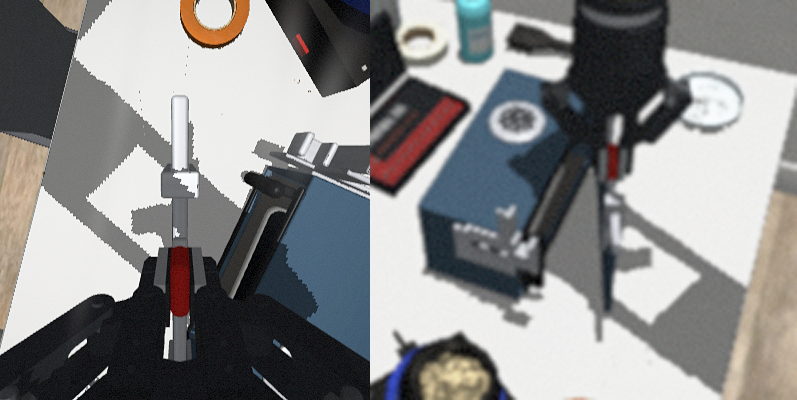

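Left: the tab at (180,280) is pinched and the bar is raised to about 0.13 rad, clear of the guide at (180,180). The catch is at (310,150). Now I'll swing the door.

Emit:
arm_command(slide=[[-0.0005, 0.025, 0], [-0.0005, 0.025, 0], [-0.0005, 0.025, 0], [-0.0005, 0.025, 0], [-0.0005, 0.025, 0], [-0.0005, 0.025, 0], [-0.0005, 0.025, 0], [-0.0005, 0.025, 0], [0, 0, 0]], rot=[[-0.01, 0, 0.0716], [-0.01, 0, 0.0716], [-0.01, 0, 0.0716], [-0.01, 0, 0.0716], [-0.01, 0, 0.0716], [-0.01, 0, 0.0716], [-0.01, 0, 0.0716], [-0.01, 0, 0.0716], [0, 0, 0]], grip=[255, 255, 255, 255, 255, 255, 255, 255, 255])

```text
clock: 6.25
eef_pos: [480.1, -94.1, 139.6]
tool_rot: [-2.123, -2.172, -0.152]
contact_force: [0.3, 4.7, 6.5]
finger_gap: 0.102
grasp_force: 59.9
```

Run:
```python
from h import *
snap('wrist','w3')
p,W=cloud('w3'); z=W[...,2]
print(now()[0],now()[1].as_matrix()[:,1])
d=W[...,:2]-H; rx=np.array([np.cos(YAW),np.sin(YAW)]); ry=np.array([-rx[1],rx[0]]); X=d@rx; Y=d@ry
# bar between r 60..105 and 195..220 ; catch at Y~200-222
m=(Y>60)&(Y<222)&(X<5)&(X>-50)&(z>128)&(z<158)
for y0 in range(60,225,10):
    k=m&(abs(Y-y0)<5)
    # bar top: highest near expected z line
    e=130+.137*(y0-45); k&=abs(z-e)<4
    if k.sum()>5: print(y0,k.sum(),np.round([np.percentile(X[k],5),np.median(X[k]),np.percentile(X[k],95)],1),round(float(np.median(z[k])),1))
k=(Y>201)&(Y<222)&(abs(z-126)<4)&(abs(X)<30); h,e=np.histogram(X[k],np.arange(-30,20,1)); print([(float(a),int(n)) for a,n in zip(e,h) if n])
k=(Y>201)&(Y<222)&(z>132)&(z<158)&(X>-5)&(X<30);print(np.round(np.percentile(X[k],[2,20,50,80]),1))
k=(abs(z-160)<3)&(Y>195)&(Y<225)&(abs(X)<30);print('plate top',np.round(np.percentile(X[k],[2,20,50,80,98]),1))
```

```text
[479.99694818 -94.07593895 139.57104506] [9.99737327e-01 2.29101268e-02 6.34890019e-04]
70 149 [-8.9 -5.4 -1.7] 134.2
80 188 [-10.   -6.2  -2.4] 135.7
90 196 [-10.9  -7.3  -3.5] 136.9
100 79 [-11.6  -7.7  -4.2] 138.1
140 35 [-22.3 -16.9  -2.8] 146.3
150 272 [-17.  -13.4  -9.4] 145.7
160 292 [-18.  -14.4 -10.6] 146.5
170 133 [-18.5 -14.7 -11.3] 147.5
180 85 [-23.1 -17.  -10.5] 149.9
190 337 [-20.7 -17.3 -13.9] 150.6
200 363 [-21.8 -18.3 -14.8] 152.0
210 415 [-23.1 -19.3 -15.6] 153.3
220 86 [-22.9 -19.5 -16.5] 153.8
[(-14.0, 13), (-13.0, 47), (-12.0, 48), (-11.0, 49), (-10.0, 46), (-9.0, 27), (2.0, 54), (3.0, 50), (4.0, 49), (5.0, 41), (6.0, 44)]
[ 6.   6.2  6.3 14.6]
plate top [6.1 6.6 7.7 9.  9.9]
```

Run:
```python
from h import *
p,R=now()
p0,R0=pose(.10,.14); off=R0.T@(p-p0); print('off',off,(Ro.from_matrix(R0).inv()*R).as_rotvec())
w=[]
for t in np.linspace(.10,.024,6)[1:]:
    q,Q=pose(t,.14); w.append((q+Q@off,Q))
rows(w,start=(p,Ro.from_matrix(R0)),vmax=8)
```

```text
off [-0.11050911  0.63259806 -3.0673808 ] [-0.00050044  0.00193412 -0.00099229]
5
[[-0.0001, 0.0101, -0.0], [-0.0001, 0.0101, -0.0], [-0.0001, 0.0101, -0.0], [-0.0001, 0.0101, -0.0], [-0.0001, 0.0101, -0.0]]
[[-0.0041, 0.0, 0.0287], [-0.004, -0.0, 0.0288], [-0.0041, -0.0, 0.0287], [-0.004, -0.0, 0.0288], [-0.0041, -0.0, 0.0287]]
```

Emit:
arm_command(slide=[[0, 0.01, 0], [0, 0.01, 0], [0, 0.01, 0], [0, 0.01, 0], [0, 0.01, 0], [0, 0, 0], [0, 0, 0]], rot=[[-0.004, 0, 0.0287], [-0.004, 0, 0.0287], [-0.004, 0, 0.0287], [-0.004, 0, 0.0287], [-0.004, 0, 0.0287], [0, 0, 0], [0, 0, 0]], grip=[255, 255, 255, 255, 255, 255, 255])

```text
clock: 7.18
eef_pos: [488.5, -94.1, 139.4]
tool_rot: [-2.203, -2.093, -0.154]
contact_force: [-1.8, 3.0, 8.5]
finger_gap: 0.108
grasp_force: 60.4
```

```bash
cat > m.py <<'E'
from h import *
def meas(f):
    snap('wrist',f); p,W=cloud(f); z=W[...,2]
    print(np.round(now()[0],2),arm.read_state()['contact_force'])
    d=W[...,:2]-H; rx=np.array([np.cos(YAW),np.sin(YAW)]); ry=np.array([-rx[1],rx[0]]); X=d@rx; Y=d@ry
    m=(X<15)&(X>-30)
    for y0 in (80,90,160,200,205,210,215,220):
        k=m&(abs(Y-y0)<4)&(z>127)&(z<157)&(X<5)
        if k.sum()>5: print(y0,k.sum(),np.round([np.percentile(X[k],3),np.median(X[k]),np.percentile(X[k],97)],1),np.round(np.median(z[k]),1))
    k=(Y>201)&(Y<224)&(abs(z-126)<4)&(abs(X)<30); h,e=np.histogram(X[k],np.arange(-30,20,1)); print([(float(a),int(n)) for a,n in zip(e,h) if n])
    k=(abs(z-160)<3)&(Y>195)&(Y<225)&(abs(X)<30);print('plate',np.round(np.percentile(X[k],[2,50,98]),1))
E
python3 -c "
from m import *
meas('w4')"
```

```text
[488.52 -94.06 139.41] [-2.17574894  4.16824667  6.79161614]
80 136 [-5.  -1.4  2.2] 135.5
90 146 [-5.2 -1.7  1.9] 136.8
160 226 [-8.2 -4.1 -0.5] 146.1
200 300 [-9.4 -5.6 -1.7] 151.5
205 324 [-10.   -5.9   3.9] 152.1
210 348 [-11.5  -6.2   3.7] 152.7
215 299 [-10.1  -6.4   3.2] 153.4
220 86 [-9.7 -6.  -2.8] 153.5
[(-14.0, 21), (-13.0, 35), (-12.0, 42), (-11.0, 5), (2.0, 46), (3.0, 50), (4.0, 44), (5.0, 42), (6.0, 24)]
plate [ 6.2  7.9 10. ]
```

Emit:
arm_command(slide=[[0, 0.0045, 0], [0, 0.0045, 0], [0, 0, 0], [0, 0, 0]], rot=[[-0.002, 0, 0.0123], [-0.002, 0, 0.0123], [0, 0, 0], [0, 0, 0]], grip=[255, 255, 255, 255])

```text
clock: 7.72
eef_pos: [490.0, -94.1, 139.3]
tool_rot: [-2.216, -2.079, -0.155]
contact_force: [-3.5, 3.5, 7.0]
finger_gap: 0.105
grasp_force: 60.6
```

```bash
python3 -c "
from m import *
meas('w5')"
```

```text
[489.97 -94.12 139.34] [-3.30889492  4.19735463  6.55458842]
80 149 [-4.3 -0.1  3.6] 135.3
90 158 [-4.4 -0.3  3.3] 136.8
160 233 [-6.5 -2.8  1.3] 146.0
200 315 [-7.6 -3.8 -0. ] 151.3
205 361 [-11.2  -4.3   3.5] 151.8
210 374 [-11.7  -3.9   3.5] 152.4
215 321 [-9.8 -4.   2.9] 153.0
220 91 [-7.6 -4.  -0.7] 153.3
[(-14.0, 2), (-13.0, 46), (-12.0, 52), (-11.0, 53), (-10.0, 49), (-9.0, 2), (2.0, 40), (3.0, 42), (4.0, 46), (5.0, 48), (6.0, 26)]
plate [ 6.2  8.  10.1]
```

Emit:
arm_command(slide=[[0, 0.002, 0], [0.0005, 0, 0.0078], [0.0005, 0, 0.0078], [0.0005, 0, 0.0078], [0.0003, 0, 0.004], [0, 0, 0], [0, 0, 0]], rot=[[0, 0, 0.005], [0, -0.0334, 0], [0, -0.0334, 0], [0, -0.0334, 0], [0, -0.017, 0], [0, 0, 0], [0, 0, 0]], grip=[255, 255, 255, 255, 255, 255, 255])

```text
clock: 8.65
eef_pos: [490.2, -93.3, 133.8]
tool_rot: [-2.251, -2.107, -0.086]
contact_force: [-3.3, 3.6, 7.3]
finger_gap: 0.106
grasp_force: 60.6
```

```bash
python3 -c "
from m import *
meas('w6')
z=cv2.imread('pics/w6.png'); cv2.imwrite('pics/c6.png',cv2.resize(z[40:240,240:440],(600,600),interpolation=cv2.INTER_CUBIC))"
```

```text
[490.24 -93.29 133.77] [-3.84936715  3.57910864  7.76871621]
80 143 [-4.2  0.   3.7] 133.1
90 155 [-4.2 -0.6  3.5] 133.8
160 228 [-6.2 -2.5  1.6] 138.8
200 308 [-7.2 -3.4  0.4] 141.5
205 353 [-11.3  -3.9   3.6] 141.8
210 368 [-11.3  -3.7   4. ] 142.1
215 360 [-9.9 -3.6  3.9] 142.5
220 151 [-7.4 -3.6  0.1] 142.6
[(-14.0, 1), (-13.0, 50), (-12.0, 55), (-11.0, 56), (-10.0, 55), (-9.0, 48), (2.0, 37), (3.0, 56), (4.0, 50), (5.0, 50), (6.0, 26)]
plate [ 6.2  8.  10. ]
```

View pics/c6.png

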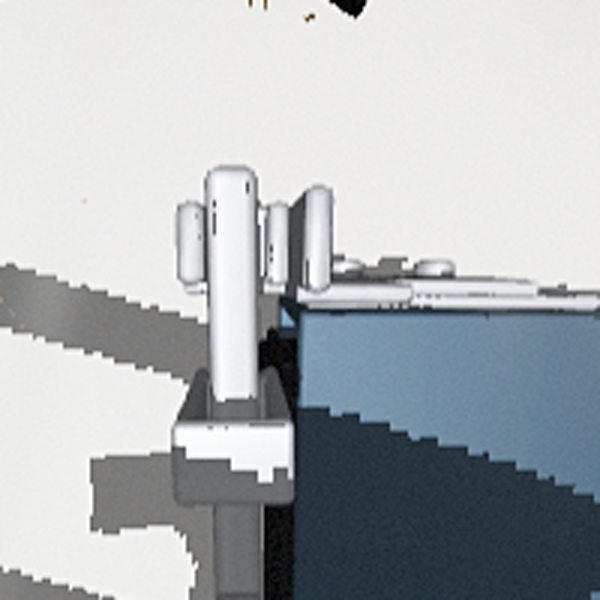

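The crop shows the bar tip (230,230) between the lip (190,245) and the shoulder (278,245), with the back plate at (318,240). Now I'll lower it gently.

Emit:
arm_command(slide=[[0.0002, 0, 0.004], [0.0002, 0, 0.004], [0, 0, 0]], rot=[[0, -0.017, 0], [0, -0.017, 0], [0, 0, 0]], grip=[255, 255, 255])

```text
clock: 9.07
eef_pos: [490.2, -93.1, 132.1]
tool_rot: [-2.261, -2.116, -0.066]
contact_force: [-2.8, 3.4, 6.0]
finger_gap: 0.104
grasp_force: 60.6
```

Emit:
arm_command(slide=[[0.0002, 0, 0.004], [0.0002, 0, 0.004], [0, 0, 0]], rot=[[0, -0.017, 0], [0, -0.017, 0], [0, 0, 0]], grip=[255, 255, 255])

```text
clock: 9.45
eef_pos: [490.3, -93.0, 130.5]
tool_rot: [-2.27, -2.125, -0.046]
contact_force: [-3.5, 3.3, 6.1]
finger_gap: 0.106
grasp_force: 60.5
```

```bash
python3 -c "
from m import *
meas('w7')"
```

```text
[490.25 -92.97 130.53] [-4.16270518  3.3941195   7.0063982 ]
80 146 [-4.2  0.   3.7] 131.8
90 151 [-4.2 -0.6  3.5] 132.1
160 199 [-6.2 -2.   1.6] 134.5
200 294 [-7.3 -3.4  0.4] 135.9
205 345 [-11.4  -3.5   3.9] 135.9
210 365 [-11.4  -3.5   4.2] 136.1
215 350 [-10.4  -3.8   3.2] 136.3
220 181 [-7.5 -3.6  0.1] 136.4
[(-14.0, 15), (-13.0, 46), (-12.0, 56), (-11.0, 62), (-10.0, 67), (-9.0, 30), (2.0, 52), (3.0, 57), (4.0, 59), (5.0, 54), (6.0, 28), (14.0, 2), (15.0, 2), (16.0, 2), (17.0, 2), (18.0, 2)]
plate [ 6.1  8.  10. ]
```

Emit:
arm_command(slide=[[0.0002, 0, 0.004], [0.0002, 0, 0.004], [0.0002, 0, 0.004], [0, 0, 0]], rot=[[0, -0.017, 0], [0, -0.017, 0], [0, -0.017, 0], [0, 0, 0]], grip=[255, 255, 255, 255])

```text
clock: 10.0
eef_pos: [490.3, -92.8, 128.1]
tool_rot: [-2.283, -2.137, -0.016]
contact_force: [-4.1, 3.5, 6.4]
finger_gap: 0.11
grasp_force: 60.5
```

```bash
python3 -c "
from m import *
meas('w8')"
```

```text
[490.27 -92.8  128.1 ] [-3.62528024  3.53400561  6.35933863]
80 146 [-4.2  0.   3.7] 130.9
90 150 [-4.2 -0.1  3.5] 130.9
160 119 [-5.6 -2.   1.6] 131.5
200 293 [-7.2 -3.4  0.4] 131.8
205 356 [-10.9  -3.5   4.1] 131.7
210 385 [-11.2  -3.5   4.3] 131.7
215 364 [-10.7  -3.6   3.9] 131.8
220 183 [-7.2 -3.6  0.1] 131.7
[(-14.0, 22), (-13.0, 56), (-12.0, 60), (-11.0, 60), (-10.0, 58), (-9.0, 52), (-8.0, 3), (-7.0, 1), (-5.0, 2), (-4.0, 1), (-2.0, 1), (-1.0, 1), (0.0, 9), (2.0, 54), (3.0, 65), (4.0, 63), (5.0, 59), (6.0, 26), (7.0, 1), (13.0, 1), (14.0, 1), (15.0, 2), (16.0, 2), (17.0, 3), (18.0, 2)]
plate [ 6.1  7.9 10. ]
```

Emit:
arm_command(slide=[[0, 0, 0], [0, 0, 0], [0, 0, 0], [0, 0, 0], [0, 0, -0.06], [0, 0, -0.12], [0, 0, -0.15], [0, 0, -0.15], [0, 0, 0]], rot=[[0, 0, 0], [0, 0, 0], [0, 0, 0], [0, 0, 0], [0, 0, 0], [0, 0, 0], [0, 0, 0], [0, 0, 0], [0, 0, 0]], grip=[200, 150, 120, 120, 120, 120, 120, 120, 120])

```text
clock: 11.18
eef_pos: [493.6, -95.3, 227.5]
tool_rot: [-2.292, -2.141, -0.024]
contact_force: [0.7, 0.1, 1.4]
finger_gap: 0.53
grasp_force: 0.0
```

```bash
python3 -c "
from m import *
meas('w9')
z=cv2.imread('pics/w9.png'); cv2.imwrite('pics/c9.png',z)"
```

```text
[492.35 -94.97 225.79] [-0.15631024 -0.43150167  0.83946354]
80 60 [-3.7 -0.9  2.7] 131.1
90 71 [-4.7 -1.   2.6] 131.0
160 86 [-6.3 -3.   0.4] 131.8
200 104 [-7.9 -4.3 -0.7] 131.7
205 130 [-11.1  -4.7   4. ] 131.7
210 132 [-11.1  -4.7   4. ] 131.6
215 132 [-11.1  -4.7   4. ] 131.9
220 68 [-8.6 -4.7 -0.8] 131.9
[(-13.0, 18), (-12.0, 34), (-11.0, 18), (-10.0, 18), (-9.0, 19), (-6.0, 1), (-5.0, 1), (-4.0, 1), (-1.0, 1), (2.0, 15), (3.0, 29), (4.0, 25), (5.0, 18), (6.0, 10)]
plate [6.2 8.2 9.7]
```

View pics/c9.png

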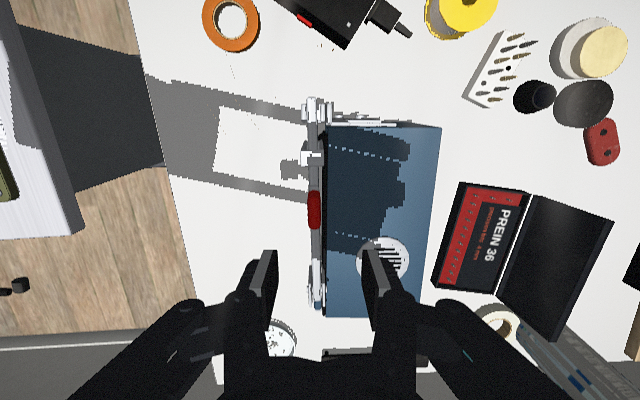

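The door is shut against the lip and the bar sits in the gap at (315,105). I'll check that the bar is fully down by comparing its slope with the first wrist picture.

Run:
```python
from h import *
snap('wrist','w10')
for f,ph in(('w1',.325),('w9',-.062),('w10',-.062)):
    p,W=cloud(f); d=W[...,:2]-H; u=np.array([-np.sin(ph),np.cos(ph)]);n=np.array([u[1],-u[0]]); r=d@u;t=d@n;z=W[...,2]
    k=(abs(t)<5)&(abs(z-131)<2.5)&(r>55)&(r<222)&~((r>170)&(r<195))
    print(f,k.sum(),np.polyfit(r[k],z[k],1),[round(float(np.median(z[k&(abs(r-q)<8)])),2) for q in(75,95,160,205,215)])
print(arm.read_state()['contact_force'])
```

```text
w1 1025 [-1.40155810e-03  1.30855672e+02] [130.71, 130.74, 130.77, 130.54, 130.65]
w9 998 [7.88362676e-03 1.30250642e+02] [130.92, 130.99, 131.66, 131.8, 132.0]
w10 981 [7.35231708e-03 1.30347054e+02] [130.93, 131.06, 131.65, 131.95, 131.88]
[-0.40116548 -0.25841139  0.12521605]
```

The bar hangs about 0.009 rad high, held by friction on the lip. I'll seat it with a light push from closed fingertips on top of the tab.

Run:
```python
from h import *
p,W=cloud('w10'); b,g,r=[p[...,i].astype(int) for i in range(3)]
red=(r>90)&(g<50)&(b<50)&(abs(W[...,2]-157)<5)&(abs(W[...,0]-489)<30)&(abs(W[...,1]+95)<30)
T=W[red]; c=np.median(T,0); print(len(T),c,T.min(0),T.max(0))
q,Q=pose(.02,0); t=np.array([c[0],c[1],166.]); rows([(t,Q)],vmax=20)
```

```text
326 [490.88544947 -92.19792844 157.06662088] [ 486.42797067 -106.6989606   154.03711111] [494.97293136 -80.18961138 159.0800728 ]
3
[[0.0025, -0.0012, 0.0977], [0.003, -0.0012, 0.0977], [0.0036, -0.0012, 0.0977]]
[[0.0002, -0.0104, -0.0065], [0.0002, -0.0104, -0.0065], [0.0002, -0.0104, -0.0065]]
```

Emit:
arm_command(slide=[[0, 0, 0], [0, 0, 0], [0, 0, 0], [0, 0, 0], [0, 0, 0], [0.003, -0.001, 0.0977], [0.003, -0.001, 0.0977], [0.003, -0.001, 0.0977], [0, 0, 0]], rot=[[0, 0, 0], [0, 0, 0], [0, 0, 0], [0, 0, 0], [0, 0, 0], [0, -0.01, -0.0065], [0, -0.01, -0.0065], [0, -0.01, -0.0065], [0, 0, 0]], grip=[255, 255, 255, 255, 255, 255, 255, 255, 255])

```text
clock: 12.4
eef_pos: [489.7, -91.8, 164.3]
tool_rot: [-2.282, -2.154, 0.003]
contact_force: [-0.2, -0.1, 0.7]
finger_gap: -0.0
grasp_force: 0.0
```

Emit:
arm_command(slide=[[0, 0, 0.015], [0, 0, 0.01], [0, 0, 0.005], [0, 0, 0]], rot=[[0, 0, 0], [0, 0, 0], [0, 0, 0], [0, 0, 0]], grip=[255, 255, 255, 255])

```text
clock: 12.9
eef_pos: [491.1, -92.3, 159.8]
tool_rot: [-2.285, -2.156, -0.001]
contact_force: [0.3, 1.1, -0.3]
finger_gap: 0.002
grasp_force: 0.0
```

Emit:
arm_command(slide=[[0, 0, 0.004], [0, 0, 0.003], [0, 0, 0]], rot=[[0, 0, 0], [0, 0, 0], [0, 0, 0]], grip=[255, 255, 255])

```text
clock: 13.28
eef_pos: [491.0, -92.2, 158.1]
tool_rot: [-2.284, -2.155, -0.0]
contact_force: [0.1, 0.9, 0.3]
finger_gap: 0.001
grasp_force: 0.0
```

Emit:
arm_command(slide=[[0, 0, 0.003], [0, 0, 0]], rot=[[0, 0, 0], [0, 0, 0]], grip=[255, 255])

```text
clock: 13.52
eef_pos: [491.0, -92.2, 157.5]
tool_rot: [-2.284, -2.155, -0.0]
contact_force: [0.2, -0.4, -0.3]
finger_gap: 0.0
grasp_force: 0.0
```

Emit:
arm_command(slide=[[0, 0, 0.003], [0, 0, 0]], rot=[[0, 0, 0], [0, 0, 0]], grip=[255, 255])

```text
clock: 13.78
eef_pos: [491.0, -92.2, 156.9]
tool_rot: [-2.284, -2.155, -0.0]
contact_force: [-0.1, 0.5, -0.7]
finger_gap: 0.001
grasp_force: 0.0
```

Emit:
arm_command(slide=[[0, 0, 0.003], [0, 0, 0]], rot=[[0, 0, 0], [0, 0, 0]], grip=[255, 255])

```text
clock: 14.02
eef_pos: [491.0, -92.1, 156.5]
tool_rot: [-2.284, -2.155, -0.001]
contact_force: [-1.5, 0.8, 2.3]
finger_gap: 0.001
grasp_force: 1.2
```

Emit:
arm_command(slide=[[0, 0, 0.003], [0, 0, 0]], rot=[[0, 0, 0], [0, 0, 0]], grip=[255, 255])

```text
clock: 14.28
eef_pos: [491.1, -92.0, 156.0]
tool_rot: [-2.284, -2.155, -0.001]
contact_force: [-0.5, 2.2, 4.8]
finger_gap: 0.0
grasp_force: 2.3
```

Emit:
arm_command(slide=[[0, 0, 0.003], [0, 0, 0]], rot=[[0, 0, 0], [0, 0, 0]], grip=[255, 255])

```text
clock: 14.52
eef_pos: [491.1, -91.9, 155.8]
tool_rot: [-2.284, -2.155, -0.001]
contact_force: [-2.9, 2.9, 8.7]
finger_gap: -0.001
grasp_force: 4.2
```

Emit:
arm_command(slide=[[0, 0, -0.15], [0, 0, -0.2], [0, 0, 0], [0, 0, 0]], rot=[[0, 0, 0], [0, 0, 0], [0, 0, 0], [0, 0, 0]], grip=[255, 255, 255, 255])

```text
clock: 15.02
eef_pos: [490.6, -92.3, 224.5]
tool_rot: [-2.284, -2.155, 0.001]
contact_force: [-0.8, 0.7, 0.9]
finger_gap: -0.0
grasp_force: 0.0
```

Run:
```python
from h import *
from m import meas
meas('w11')
ph=-.062
p,W=cloud('w11'); d=W[...,:2]-H; u=np.array([-np.sin(ph),np.cos(ph)]);n=np.array([u[1],-u[0]]); r=d@u;t=d@n;z=W[...,2]
k=(abs(t)<5)&(abs(z-131)<2.5)&(r>55)&(r<222)&~((r>170)&(r<195))
print(k.sum(),np.polyfit(r[k],z[k],1),[round(float(np.median(z[k&(abs(r-q)<8)])),2) for q in(75,95,160,205,215)])
```

```text
[490.17 -92.16 223.95] [0.20714109 0.29419604 0.49411111]
160 86 [-6.3 -3.   0.4] 130.6
200 109 [-7.6 -3.7 -0.5] 130.7
205 130 [-10.9  -4.5   4.2] 130.4
210 142 [-11.7  -4.6   4.7] 130.1
215 134 [-10.9  -4.7   4.6] 130.4
220 70 [-8.6 -4.8 -0.9] 130.3
[(-13.0, 18), (-12.0, 18), (-11.0, 36), (-10.0, 18), (-9.0, 20), (-8.0, 11), (-7.0, 7), (-6.0, 4), (-5.0, 9), (-4.0, 6), (-3.0, 6), (-2.0, 7), (-1.0, 20), (2.0, 16), (3.0, 28), (4.0, 27), (5.0, 18), (6.0, 14), (12.0, 1), (13.0, 1), (14.0, 1), (15.0, 1), (16.0, 2), (17.0, 1), (18.0, 1)]
plate [ 6.3  8.  10. ]
649 [-1.17047031e-03  1.30831412e+02] [nan, 130.51, 130.65, 130.64, 130.5]
  return _methods._mean(a, axis=axis, dtype=dtype,
  ret = ret.dtype.type(ret / rcount)
```

The bar is now fully level in the catch and the door is held by the lip, so I'm handing the job in.

```bash
python3 -c "
from rig import arm
print(arm.sign_off())"
```

```text
the job is handed in; nothing more can be done
None
```

The safe is shut: the latch bar sits fully down in the catch and held the door closed after release. The robot is clear, nothing else on the bench was touched, and the job was handed in at about 15 s.

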